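# Balance the bottle bundle on the courtyard scale

### The job

The strapped bundle of crushed green bottles on the flat plate of the two-pan scale weighs 300 g. Add counterweights to the empty rimmed dish, standing upright, until the beam floats level: the blue weight is 200 g, the yellow one 100 g and the small black one 50 g.

Things in the scene. Friction and masses are not known exactly. Their poses are not given: they have to be found in the camera images.
- beam (a joint): tilt of the scale's 280 mm steel beam, rad: 0 is level; -0.12 (its stop) is bundle side down, as at the start; +0.12 dish side down. It pivots mid-way on a white and grey body (130 by 240 mm), 130 mm from each pan's centre; a red needle over the pivot reaches 130 mm above the table. A weak spring centres it: 50 g imbalance tilts it 0.08 rad, 75 g or more to the stop.
- dish_floor (a point): centre of the inner floor of the empty dish: round, steel, inner radius 76 mm, rim 9 mm above its floor. It stays horizontal and rides with the beam: floor 95 mm above the table when level, 111 mm at the start; pressed down it yields at 2 to 5 N. z up; y points along the beam to the bundle's plate (160 mm disc, 260 mm away; the loose bundle on it is 68 mm high, 150 mm across the beam).
- weight_200: blue painted cast-iron weight, 200 g: an upright cylinder 30 mm in diameter and 40 mm high, standing loose on the table; origin at the centre of its underside, z up.
- weight_100: yellow painted cast-iron weight, 100 g: an upright cylinder 24 mm in diameter and 34 mm high, standing loose on the table; origin at the centre of its underside, z up. (A black weight of 50 g, 19 mm in diameter and 28 mm high, stands near these two.)
Not all that is in view belongs to the job. Of the things like the weight_100, leave any that is pink or red; of the rest the smaller one is meant.

How it is judged:
At the end, for the whole second after the job is handed in: The beam is level within 0.04 rad (about 2 degrees) and at rest, and the blue 200 g and yellow 100 g weights stand upright (within 0.2 rad) and still on the dish floor (origins within 10 mm of its height and 70 mm of its centre) (value of joint beam between -0.04 and 0.04 rad and velocity of joint beam between -0.05 and 0.05 rad/s and horizontal distance between each of weight_200, weight_100 and dish_floor below 0.07 m and z of weight_200 in the frame of dish_floor between -0.01 and 0.01 m and z of weight_100 in the frame of dish_floor between -0.01 and 0.01 m and angle between each of weight_200, weight_100's own z axis and vertical below 0.2 rad and linear speed of each of weight_200, weight_100 below 0.02 m/s); the robot touches nothing.
It also fails if it takes over 67 s, if anything falls off the work surface, if the arm or the gripper's body presses on something with over 40 N, if the wrist force passes 120 N, or if a joint passes its speed limit or range.

### The arm

A 6-joint arm with a two-finger parallel gripper is mounted at the origin on the work surface. World frame = base frame: x ahead of the robot, y to its left, z up, the work surface at z = 0. Lengths are in m, angles in rad, forces in N, time in s.
With the tool pointing down it reaches from about 0.425 to 0.95 m from the base axis. Payload 3.5 kg.
Tool frame: the origin (TCP) lies on the centre line of the jaws, within the pads' length; the fingertips stand 14 mm ahead of it and the grasp point (between the pads) lies 5 mm behind it (ctrl.finger_overhang is the distance from the TCP to the fingertips, in m); z points along the fingers, y is the line along which they close (so a half turn about z gives the same grasp; the last joint's range is limited). The gripper opens to 85 mm and grips with 20 to 120 N. Pads are 22 mm wide; open, the fingers measure 114 mm over their backs; the gripper's body (76 mm by 85 mm) begins 54 mm behind the grasp point. The pads swing forward as they close: fully open they stand 13 mm farther back than shut.
Start: joints at [-0.15, 0.286, 1.577, -0, 1.279, -0.15], TCP at [0.675, 0, 0.224] pointing down, gripper open.
Joint ranges: [-2.77, 2.77], [-0.9, 2.22], [0.21, 2.48], [-1.53, 4.67], [0.24, 2.81], [-2.84, 2.84]. Speed limits (rad/s): [2.79, 2.79, 3.14, 3.14, 3.14, 3.14].

### API

Orientations are given as a unit quaternion [x, y, z, w].
In Python, from plant import ctrl gives the robot as it stands.
- The arm moves only by the tool send_rows, never from a script. Its argument "moves" is text: rows parted by semicolons, each of 7 numbers parted by spaces: the turn, a rotation vector about the tool's x, y, z in units of 360 degrees (1.0 is 360 degrees), then the shift along the tool's x, y, z in units of 20 cm (1.0 is 20 cm), then the gripper's target within -1 to 1 (fully open at 1, half-way at 0, shut at -1). A call has 1 to 12 rows; each row is the pose to reach, as a shift and turn from the pose commanded when the call began, along the tool's axes at that moment, turning the shorter way round; what a row does not reach only later rows make up. A row lasts 1/8 s, in which the tool goes at most 62.5 mm and 10.7 degrees, less where a joint would pass 70% of its speed; a pose out of reach is approached as far as the arm can. A call with a number of a shift or a turn outside -1 to 1 is refused whole. A call with a gripper value outside its range is refused whole. The fingers move at their own pace and stop on an object; "newtons" is the grip in N (left out, the last holds). Time passes only in rows, so rows that repeat a pose let the fingers close. It gives the time, the measured TCP pose, the force, the opening and the grip force at its end, in the units of the state.
- ctrl.get_state(): the state, without advancing time (a new reading comes with each control period).
- ctrl.read_camera(name): name is "scene" or "side" or "wrist"; returns a dict with "image" (400x640x3 uint8, red, green, blue), "fovy" (degrees; the focal length in pixels is half the picture's height over the tangent of half this angle, whatever the lens; pixels are square), "cx", "cy" (the principal point, pixels), "distortion" ([k1, k2, p1, p2, k3] as OpenCV has them; the pictures are not rectified), "extrinsics" (4x4, takes a point from camera to world coordinates). Camera axes: x right, y up, looking along -z (the intrinsics and any distortion apply to the point x, -y, -z); pixel columns grow to the right and rows downward; lengths in m; the calibration is good to about 2 mm. A picture is of the moment at which its call begins. There is no depth.
- ctrl.sign_off(): hands the job in; it is judged then, once.
The state is a dict: "time": time; "qpos": joint angles; "dq": joint speeds; "joint_efforts": joint torques, N m; "eef_pos": TCP position; "tcp_rot": TCP orientation; "contact_force": force on the tool from outside, world axes, zero at the start; "wrist_torque": the same for the moment, N m; "opening": opening from 0.0 (shut) to 1.0 (fully open); "finger_force": force on a finger pad.
Only numpy, scipy, OpenCV 4.12 (cv2) and the standard library are available. Lean on these libraries where they do the work, as an engineer would, in place of code of your own. Each camera call takes 0.05 s, during which the arm holds its last target. There are 200 camera calls.

## Working session

There is one attempt and no reset: what is moved stays moved. The work goes in short steps, Python scripts to look and compute and a tool call to move; the robot and the scene stay as the last step left them, time stands still between calls to the robot, and variables do not carry over. Pictures are saved under pics/ and viewed, at most 10 in all, crops included, and the job is handed in when it is done.

Besides the shell and the picture viewer there is one more tool, called after "Request:" as name(argument=value, ...) on one line, values as JSON. send_rows: Moves the arm, as the interface text tells. Its arguments: {"type":"object","properties":{"moves":{"type":"string"},"newtons":{"type":"number"}},"required":["moves"]}

```bash
mkdir -p pics; cat > h.py <<'E'
import numpy as np, cv2
from plant import ctrl
def cam(n,save=None):
    c=ctrl.read_camera(n)
    if save: cv2.imwrite('pics/'+save,c['image'][:,:,::-1])
    return c
def K(c):
    f=200/np.tan(np.radians(c['fovy'])/2)
    return np.array([[f,0,c['cx']],[0,f,c['cy']],[0,0,1.]])
def ray(c,uv):
    p=cv2.undistortPoints(np.array([[uv]],float),K(c),np.array(c['distortion'],float))[0,0]
    E=np.array(c['extrinsics']); d=E[:3,:3]@np.array([p[0],-p[1],-1.])
    return E[:3,3],d
def onz(c,uv,z):
    o,d=ray(c,uv); return o+d*(z-o[2])/d[2]
def proj(c,P):
    E=np.array(c['extrinsics']); q=E[:3,:3].T@(np.array(P,float)-E[:3,3]); q=q*[1,-1,-1]
    return cv2.projectPoints(q.reshape(1,1,3),np.zeros(3),np.zeros(3),K(c),np.array(c['distortion'],float))[0][0,0]
def blobs(c,lo,hi,mn=30):
    h=cv2.cvtColor(c['image'],cv2.COLOR_RGB2HSV); m=cv2.inRange(h,np.array(lo),np.array(hi))
    n,l,s,ce=cv2.connectedComponentsWithStats(m)
    return [(s[i].tolist(),ce[i].round(1).tolist()) for i in range(1,n) if s[i,4]>=mn]
E
python3 - <<'E'
from h import *
for n in ('scene','side'):
    c=cam(n,n+'0.png'); print(n,c['fovy'],np.array(c['extrinsics']).round(3).tolist(),c['distortion'])
    for k,lo,hi in (('blue',(100,120,40),(130,255,255)),('yel',(20,120,80),(35,255,255)),('red',(0,120,60),(8,255,255))):
        for b in blobs(c,lo,hi): print(k,b,onz(c,b[1],0.02).round(3))
s=ctrl.get_state();print(s['eef_pos'],s['tcp_rot'],s['time'])
E
```

```text
scene 52.882379471725145 [[-0.282, -0.599, 0.749, 1.23], [0.959, -0.168, 0.227, 0.111], [-0.01, 0.783, 0.622, 0.664], [0.0, 0.0, 0.0, 1.0]] [-0.09026496  0.          0.          0.          0.        ]
blue ([310, 19, 7, 13, 44], [312.0, 23.5]) [-1.198 -0.639  0.02 ]
blue ([308, 71, 23, 23, 365], [318.5, 84.0]) [-0.292 -0.336  0.02 ]
blue ([227, 179, 10, 15, 128], [231.7, 186.1]) [ 0.453 -0.365  0.02 ]
yel ([246, 198, 14, 21, 228], [252.4, 207.7]) [ 0.523 -0.273  0.02 ]
yel ([278, 202, 8, 15, 98], [281.7, 208.9]) [ 0.508 -0.2    0.02 ]
red ([0, 0, 14, 5, 37], [4.5, 1.4]) [-1.691 -3.872  0.02 ]
red ([4, 0, 47, 25, 684], [25.9, 9.7]) [-1.354 -3.182  0.02 ]
red ([52, 0, 26, 8, 106], [61.3, 2.2]) [-1.592 -3.014  0.02 ]
red ([76, 0, 33, 19, 328], [90.7, 7.8]) [-1.397 -2.505  0.02 ]
red ([114, 0, 16, 6, 50], [119.6, 1.5]) [-1.607 -2.391  0.02 ]
red ([130, 0, 25, 17, 267], [141.3, 6.3]) [-1.458 -2.066  0.02 ]
red ([157, 0, 15, 6, 48], [162.0, 1.5]) [-1.623 -1.992  0.02 ]
red ([171, 0, 19, 14, 150], [179.6, 5.7]) [-1.501 -1.755  0.02 ]
red ([35, 7, 41, 28, 577], [55.1, 19.9]) [-1.052 -2.531 
[... 4287 characters left out ...]
0.0]) [0.17  1.071 0.02 ]
red ([63, 57, 11, 22, 100], [68.3, 67.7]) [0.218 0.968 0.02 ]
red ([3, 58, 10, 23, 192], [7.2, 68.9]) [0.046 1.072 0.02 ]
red ([17, 64, 23, 27, 472], [27.4, 77.1]) [0.099 0.965 0.02 ]
red ([43, 70, 27, 29, 546], [55.4, 84.4]) [0.17 0.86 0.02]
red ([4, 81, 12, 29, 247], [9.3, 95.0]) [0.046 0.861 0.02 ]
red ([71, 80, 9, 15, 70], [75.3, 87.5]) [0.219 0.804 0.02 ]
red ([19, 89, 25, 20, 335], [30.7, 98.1]) [0.099 0.804 0.02 ]
red ([281, 110, 4, 19, 32], [282.9, 117.7]) [0.657 0.32  0.02 ]
red ([301, 297, 20, 31, 476], [310.8, 311.8]) [ 0.43  -0.235  0.02 ]
[6.74403276e-01 1.20835064e-04 2.22991303e-01] [ 7.07096217e-01  7.07116555e-01 -6.32864683e-04 -8.46531629e-04] 0.1
```

View pics/scene0.png

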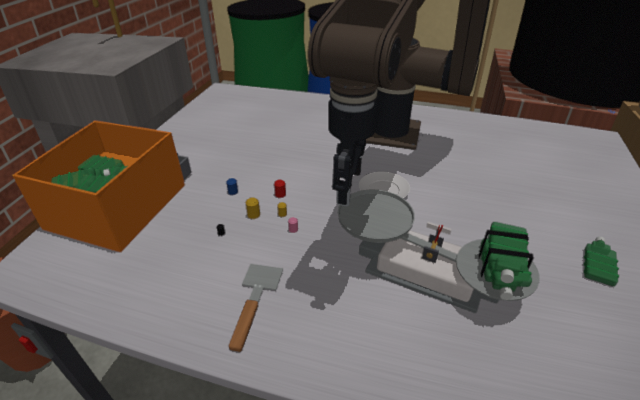

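View pics/side0.png

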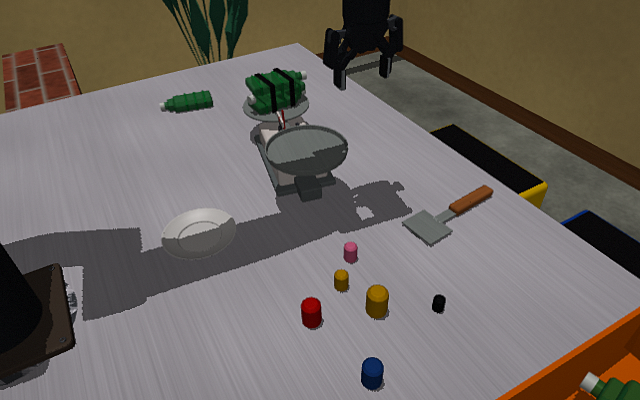

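The scene view shows blue at (232,186), the small yellow weight at (282,209), the larger yellow at (252,208), red at (280,188), pink at (293,225), black at (221,230) and the dish around (376,215). The side view matches: blue (372,372), small yellow (341,275), dish (307,150). The two views agree on the weights to about 4 mm. Next I'll measure the dish and the pink weight.

```bash
python3 - <<'E'
from h import *
for n,box,p in (('scene',(330,175,425,250),(293,225)),('side',(255,115,360,185),(351,251))):
    c=cam(n); im=c['image']
    print(n,'pink',onz(c,p,.015).round(3))
    x0,y0,x1,y1=box
    for k,uv in (('plate',(497,268) if n=='scene' else (276,103)),):
        print(k,onz(c,uv,.08).round(3))
    # rough dish centre from eyeballed ellipse extents (rim left/right, top/bottom)
    ext=((338,215),(414,215),(376,191),(376,239)) if n=='scene' else ((265,150),(349,150),(307,124),(307,176))
    P=[onz(c,e,.12) for e in ext]
    q=(onz(c,ext[0],.12)+onz(c,ext[1],.12))/2
    print([x.round(3).tolist() for x in P],'ctr',np.mean(P,0).round(3))
    # needle / black-pin: red blob
    crop=im[y0:y1,x0:x1,::-1]; cv2.imwrite(f'pics/{n}_d.png',cv2.resize(crop,None,fx=5,fy=5,interpolation=cv2.INTER_NEAREST))
c1=cam('scene');c2=cam('side')
def tri(a,b):
    o1,d1=ray(c1,a);o2,d2=ray(c2,b);A=np.stack([d1,-d2],1);t=np.linalg.lstsq(A,o2-o1,rcond=None)[0]
    return ((o1+d1*t[0]+o2+d2*t[1])/2).round(3),np.linalg.norm(o1+d1*t[0]-o2-d2*t[1]).round(3)
print('rim-centre tri',tri((376,214),(307,149.5)),'needle tip',tri((441,225),(283,110)))
E
python3 -c "
import cv2,numpy as np
a=cv2.imread('pics/scene_d.png');b=cv2.imread('pics/side_d.png')
a=cv2.resize(a,(475,375));b=cv2.resize(b,(315,210))
o=np.zeros((375,795,3),'uint8');o[:,:475]=a;o[:210,480:795]=b;cv2.imwrite('pics/dd.png',o)"
```

```text
scene pink [ 0.552 -0.155  0.015]
plate [0.633 0.296 0.08 ]
[[0.607, -0.032, 0.12], [0.564, 0.121, 0.12], [0.503, 0.03, 0.12], [0.657, 0.057, 0.12]] ctr [0.583 0.044 0.12 ]
side pink [ 0.556 -0.156  0.015]
plate [0.631 0.296 0.08 ]
[[0.503, 0.069, 0.12], [0.639, -0.016, 0.12], [0.617, 0.11, 0.12], [0.532, -0.045, 0.12]] ctr [0.573 0.03  0.12 ]
rim-centre tri (array([0.577, 0.042, 0.113]), np.float64(0.005)) needle tip (array([0.594, 0.176, 0.13 ]), np.float64(0.002))
```

View pics/dd.png

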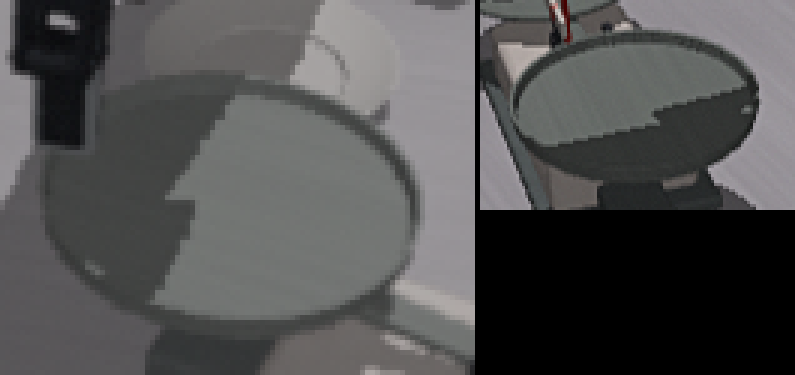

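The dish rim centre is at about (0.578, 0.039), 262 mm from the plate's centre, which matches the given 260 mm. Blue is at (0.454, -0.366) and yellow at (0.508, -0.198). I'll fetch blue first.

Request:
send_rows(moves="0 0 0 -1 -0.6 0 0.3;0 0 0 -1 -0.6 0 0.3;0 0 0 -1 -0.6 0 0.3;0 0 0 -1 -0.6 0 0.3;0 0 0 -1 -0.6 0 0.3;0 0 0 -1 -0.6 0 0.3", newtons=30)

```text
time: 1.05
eef_pos: [0.5552, -0.1996, 0.2243]
tcp_rot: [0.707, 0.707, 0.0, -0.0]
contact_force: [-0.2, -0.1, -0.1]
opening: 0.648
finger_force: 0.0
```

Request:
send_rows(moves="0 0 0 -0.83 -0.505 0 0.3;0 0 0 -0.83 -0.505 0 0.3;0 0 0 -0.83 -0.505 0 0.3;0 0 0 -0.83 -0.505 0 0.3;0 0 0 -0.83 -0.505 0.55 0.3;0 0 0 -0.83 -0.505 0.55 0.3;0 0 0 -0.83 -0.505 0.55 0.3;0 0 0 -0.83 -0.505 0.55 0.3")

```text
time: 2.05
eef_pos: [0.4558, -0.3659, 0.1162]
tcp_rot: [0.706, 0.708, 0.0, 0.001]
contact_force: [-0.2, -0.2, 0.2]
opening: 0.651
finger_force: 0.0
```

```bash
python3 - <<'E'
from h import *
c=cam('wrist','w1.png')
for b in blobs(c,(100,120,40),(130,255,255),200): print(b,onz(c,b[1],.04))
s=ctrl.get_state();print(s['eef_pos'],s['tcp_rot'],s['opening'],s['time'])
E
```

```text
([303, 185, 34, 41, 1119], [319.6, 205.4]) [ 0.45277069 -0.36168657  0.04      ]
[ 0.45606524 -0.36666887  0.11721991] [ 7.06582470e-01  7.07626503e-01 -7.61091739e-05  2.43738632e-03] 0.6515924146317313 2.1
```

View pics/w1.png

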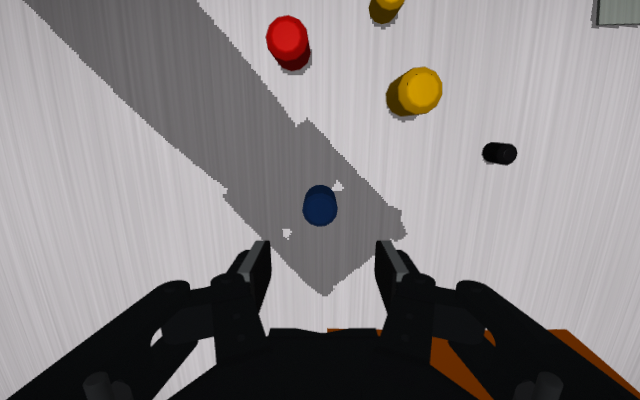

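The wrist view shows blue at (320,205), midway between the fingers, and the bin behind is clear. I'll descend, grip and lift.

Request:
send_rows(moves="0 0 0 0 -0.01 0.3 0.3;0 0 0 0 -0.01 0.435 0.3;0 0 0 0 -0.01 0.435 0.3;0 0 0 0 -0.01 0.435 -0.6;0 0 0 0 -0.01 0.435 -0.6;0 0 0 0 -0.01 0.435 -0.6;0 0 0 0 -0.01 0.435 -0.6;0 0 0 0 -0.01 0.435 -0.6", newtons=30)

```text
time: 3.1
eef_pos: [0.4556, -0.3697, 0.0338]
tcp_rot: [0.707, 0.707, -0.0, 0.006]
contact_force: [-1.3, 2.0, 14.3]
opening: 0.202
finger_force: 6.7
```

```bash
python3 - <<'E'
from h import *
c=cam('wrist'); d=cam('side')
o=np.hstack([c['image'][100:400,120:520],d['image'][200:400,240:640].repeat(1,0)[:200].copy() if 0 else cv2.copyMakeBorder(d['image'][200:400,240:640],0,100,0,0,cv2.BORDER_CONSTANT)])
cv2.imwrite('pics/w2.png',o[:,:,::-1])
s=ctrl.get_state();print(s['eef_pos'],s['opening'],s['contact_force'],s['finger_force'])
E
```

```text
[ 0.45559447 -0.36970124  0.03381728] 0.19868518321084458 [-1.20129281  2.19972629 13.90478457] 6.687685372307897
```

View pics/w2.png

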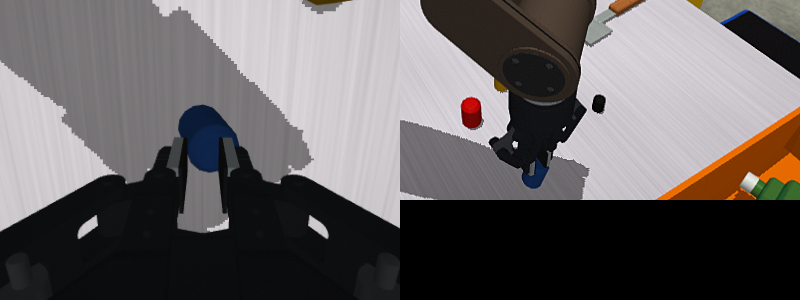

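The wrist view shows blue pinched off-centre and tilted, with the pads on its near edge. I'll unload, open and look again.

Request:
send_rows(moves="0 0 0 0 0 -0.03 -0.6;0 0 0 0 0 -0.03 -0.4;0 0 0 0 0 -0.03 -0.2;0 0 0 0 0 -0.03 0.3;0 0 0 0 0 -0.03 0.3;0 0 0 0 0 -0.2 0.3;0 0 0 0 0 -0.4 0.3;0 0 0 0 0 -0.4 0.3;0 0 0 0 0 -0.4 0.3")

```text
time: 4.32
eef_pos: [0.4516, -0.3656, 0.1065]
tcp_rot: [0.707, 0.707, 0.0, -0.001]
contact_force: [0.5, 0.7, -0.4]
opening: 0.651
finger_force: 0.0
```

```bash
python3 - <<'E'
from h import *
c=cam('wrist')
print(np.array(c['extrinsics']).round(3).tolist())
for n,cc in (('w',c),('side',cam('side')),('scene',cam('scene'))):
    for b in blobs(cc,(100,120,30),(130,255,255),30): print(n,b,onz(cc,b[1],.02).round(4),onz(cc,b[1],.04).round(4))
cv2.imwrite('pics/w3.png',c['image'][:,:,::-1])
s=ctrl.get_state();print(s['eef_pos'],s['opening'],s['contact_force'])
E
```

```text
[[1.0, -0.0, 0.002, 0.451], [-0.0, 0.965, 0.262, -0.299], [-0.002, -0.262, 0.965, 0.256], [0.0, 0.0, 0.0, 1.0]]
w ([307, 188, 36, 43, 1206], [324.7, 209.2]) [ 0.4526 -0.3673  0.02  ] [ 0.4525 -0.3615  0.04  ]
side ([561, 210, 29, 15, 96], [574.2, 216.7]) [ 0.9615 -0.3036  0.02  ] [ 0.9369 -0.3143  0.04  ]
side ([596, 215, 44, 29, 58], [618.9, 229.7]) [ 1.0008 -0.3689  0.02  ] [ 0.9748 -0.3773  0.04  ]
side ([361, 357, 23, 33, 598], [371.7, 373.0]) [ 0.4524 -0.3672  0.02  ] [ 0.4452 -0.3757  0.04  ]
scene ([308, 18, 80, 81, 4792], [343.7, 58.4]) [-0.6273 -0.3081  0.02  ] [-0.5696 -0.2951  0.04  ]
scene ([227, 179, 11, 16, 136], [231.7, 186.3]) [ 0.4539 -0.3651  0.02  ] [ 0.478  -0.3503  0.04  ]
[ 0.45114978 -0.36508896  0.10537554] 0.6513135661733075 [-0.74632848 -1.25181851  0.1641831 ]
```

View pics/w3.png

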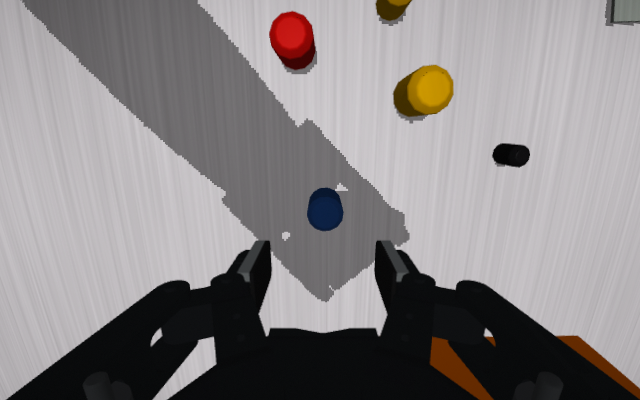

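```bash
python3 - <<'E'
from h import *
print(ctrl.finger_overhang)
c=cam('wrist');p=np.array(ctrl.get_state()['eef_pos']);print(p,K(c)[0,0])
for dz in (-.014,0,.005,.02):
  for dy in (-.011,0,.011):
    print(dz,dy,proj(c,p+[-.0277,dy,dz]).round(),proj(c,p+[.0277,dy,dz]).round())
print('blue base/top proj',[proj(c,[.453,-.366,z]).round() for z in (0,.04)])
E
```

```text
0.014
[ 0.45125239 -0.3651372   0.10548527] 284.11061813774336
-0.014 -0.011 [280. 256.] [368. 256.]
-0.014 0 [279. 239.] [369. 239.]
-0.014 0.011 [278. 222.] [370. 223.]
0 -0.011 [276. 266.] [372. 266.]
0 0 [275. 249.] [373. 249.]
0 0.011 [274. 231.] [373. 231.]
0.005 -0.011 [275. 270.] [373. 270.]
0.005 0 [274. 252.] [374. 252.]
0.005 0.011 [273. 234.] [375. 234.]
0.02 -0.011 [270. 284.] [378. 285.]
0.02 0 [269. 265.] [379. 265.]
0.02 0.011 [268. 245.] [380. 245.]
blue base/top proj [array([326., 203.]), array([326., 216.])]
```

The weight stayed upright at (0.453, -0.367). The grip was too close to the top, or closed before the descent finished. I'll go deeper and let it settle before closing.

Request:
send_rows(moves="0 0 0 0 0.005 0.3 0.3;0 0 0 0 0.005 0.43 0.3;0 0 0 0 0.005 0.43 0.3;0 0 0 0 0.005 0.43 0.3;0 0 0 0 0.005 0.43 0.3")

```text
time: 5.15
eef_pos: [0.454, -0.3671, 0.0232]
tcp_rot: [0.707, 0.707, -0.0, 0.002]
contact_force: [0.0, 0.4, 0.7]
opening: 0.65
finger_force: 0.0
```

Request:
send_rows(moves="0 0 0 0 0 0 0;0 0 0 0 0 0 -0.2;0 0 0 0 0 0 -0.4;0 0 0 0 0 0 -0.4;0 0 0 0 0 0 -0.4", newtons=30)

```text
time: 5.78
eef_pos: [0.4534, -0.3663, 0.0221]
tcp_rot: [0.707, 0.707, 0.0, 0.0]
contact_force: [-0.2, 0.3, 5.9]
opening: 0.326
finger_force: 29.6
```

Request:
send_rows(moves="0 0 0 0 0 -0.25 -0.4;0 0 0 0 0 -0.5 -0.4;0 0 0 0 0 -0.75 -0.4;0 0 0 0 0 -1 -0.4;0 0 0 0.25 0.1 -1 -0.4;0 0 0 0.5 0.2 -1 -0.4;0 0 0 0.75 0.3 -1 -0.4;0 0 0 1 0.4 -1 -0.4")

```text
time: 6.78
eef_pos: [0.5327, -0.1641, 0.2197]
tcp_rot: [0.707, 0.707, -0.0, -0.001]
contact_force: [1.4, -0.2, -1.8]
opening: 0.329
finger_force: 30.3
```

Request:
send_rows(moves="0 0 0 0.25 0.1 0 -0.4;0 0 0 0.5 0.15 0 -0.4;0 0 0 0.75 0.2 0 -0.4;0 0 0 1 0.225 0 -0.4;0 0 0 1 0.225 0 -0.4;0 0 0 1 0.225 0 -0.4")

```text
time: 7.52
eef_pos: [0.5774, 0.0339, 0.22]
tcp_rot: [0.707, 0.707, -0.001, -0.001]
contact_force: [-0.6, 0.4, -1.8]
opening: 0.327
finger_force: 30.3
```

```bash
python3 - <<'E'
from h import *
c=cam('wrist','w4.png');s=ctrl.get_state();print(s['eef_pos'],s['opening'],s['finger_force'],s['contact_force'])
print([proj(c,[.578,.039,.111]).round()]+[proj(c,[.578+.076*np.cos(a),.039+.076*np.sin(a),.12]).round() for a in (0,np.pi/2,np.pi)])
E
```

```text
[0.57753714 0.03330416 0.22031115] 0.32494983406382827 30.34426094032824 [-0.42102604  0.28362136 -1.96520079]
[array([324., 195.]), array([408., 198.]), array([324., 110.]), array([241., 198.])]
```

View pics/w4.png

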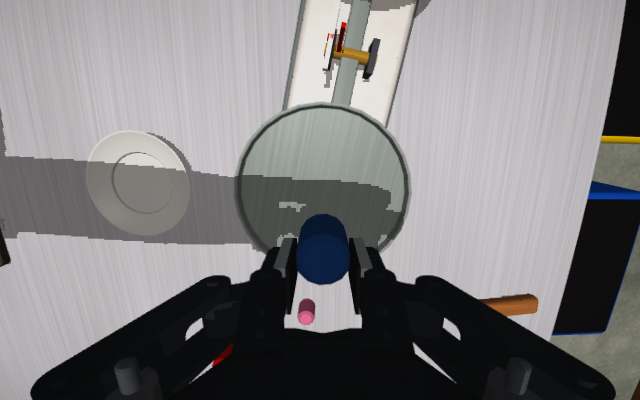

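The dish spans columns 236–410 with its top at row 102, so its centre is about 5 mm further in +y, at roughly (0.578, 0.044). Blue hangs upright in the grip. I'll lower it at y = 0.072.

Request:
send_rows(moves="0 0 0 0.19 0 0 -0.4;0 0 0 0.19 0 0.2 -0.4;0 0 0 0.19 0 0.35 -0.4;0 0 0 0.19 0 0.41 -0.4;0 0 0 0.19 0 0.435 -0.4;0 0 0 0.19 0 0.435 -0.4;0 0 0 0.19 0 0.435 -0.4")

```text
time: 8.45
eef_pos: [0.579, 0.0718, 0.1358]
tcp_rot: [0.707, 0.707, 0.001, 0.001]
contact_force: [-0.2, -0.6, -1.3]
opening: 0.323
finger_force: 30.3
```

Request:
send_rows(moves="0 0 0 0 0 0.01 -0.4;0 0 0 0 0 0.01 -0.4;0 0 0 0 0 0.01 -0.4")

```text
time: 8.82
eef_pos: [0.5784, 0.0721, 0.1327]
tcp_rot: [0.707, 0.707, 0.0, 0.0]
contact_force: [-0.2, 0.6, 0.1]
opening: 0.329
finger_force: 30.5
```

Contact: the 2 N load is now carried by the dish. I'll release and rise.

Request:
send_rows(moves="0 0 0 0 0 0 -0.2;0 0 0 0 0 0 0;0 0 0 0 0 0 0.1;0 0 0 0 0 0 0.1;0 0 0 0 0 0 0.1;0 0 0 0 0 -0.1 0.1;0 0 0 0 0 -0.3 0.1;0 0 0 0 0 -0.5 0.1;0 0 0 0 0 -0.5 0.1")

```text
time: 9.95
eef_pos: [0.5808, 0.0719, 0.2387]
tcp_rot: [0.707, 0.707, 0.004, 0.004]
contact_force: [-0.4, 0.1, 0.4]
opening: 0.549
finger_force: 0.0
```

```bash
python3 - <<'E'
from h import *
c=cam('wrist')
for n,cc in (('w',c),('side',cam('side')),('scene',cam('scene'))):
    for b in blobs(cc,(100,120,30),(130,255,255),60): print(n,b,onz(cc,b[1],.131).round(4))
    for b in blobs(cc,(18,120,60),(35,255,255),60)[:12]: print(n,'y',b,onz(cc,b[1],.017).round(4))
print(ctrl.get_state()['eef_pos'])
E
```

```text
w ([302, 182, 34, 40, 1015], [318.5, 201.8]) [0.5774 0.0711 0.131 ]
w ([567, 188, 64, 146, 1067], [596.4, 212.5]) [0.8562 0.0593 0.131 ]
w ([551, 334, 39, 5, 78], [569.6, 336.0]) [ 0.8659 -0.0895  0.131 ]
w y ([326, 89, 34, 19, 293], [344.0, 98.2]) [0.6089 0.1736 0.017 ]
w y ([579, 148, 61, 8, 407], [608.7, 151.6]) [0.9757 0.1115 0.017 ]
side ([291, 123, 16, 23, 313], [299.0, 134.0]) [0.577  0.0691 0.131 ]
side ([560, 210, 29, 15, 94], [573.9, 216.8]) [ 0.8244 -0.3627  0.131 ]
side y ([0, 0, 201, 94, 10105], [97.4, 36.5]) [0.3455 1.2119 0.017 ]
side y ([177, 0, 26, 63, 144], [187.7, 25.6]) [0.6593 1.132  0.017 ]
side y ([233, 0, 37, 57, 811], [252.0, 26.7]) [0.8579 0.9834 0.017 ]
side y ([314, 0, 326, 169, 24014], [526.3, 53.6]) [1.4989 0.2747 0.017 ]
side y ([174, 8, 18, 38, 67], [181.8, 24.4]) [0.6443 1.1579 0.017 ]
side y ([208, 17, 10, 45, 128], [213.1, 41.3]) [0.6863 0.9263 0.017 ]
side y ([220, 28, 7, 32, 114], [223.1, 45.9]) [0.7009 0.8669 0.017 ]
side y ([0, 70, 5, 43, 136], [1.6, 93.6]) [0.0249 0.8919 0.017 ]
side y ([519, 178, 29, 31, 409], [535.3, 193.8]) [ 0.9575 -0.2172  0.017 ]
side y ([334, 269, 14, 23, 247], [340.7, 279.8]) [ 0.5043 -0.2032  0.017 ]
side y ([366, 285, 23, 34, 608], [376.9, 300.9]) [ 0.5308 -0.2692  0.017 ]
scene ([308, 18, 69, 81, 4405], [340.9, 59.7]) [-0.2893 -0.2429  0.131 ]
scene ([383, 201, 16, 21, 267], [390.5, 211.1]) [0.5782 0.0728 0.131 ]
scene y ([109, 0, 13, 37, 162], [114.9, 17.9]) [-1.1347 -2.0514  0.017 ]
scene y ([246, 198, 14, 21, 233], [252.5, 207.7]) [ 0.5201 -0.2749  0.017 ]
scene y ([278, 202, 8, 15, 102], [281.6, 209.1]) [ 0.5052 -0.2014  0.017 ]
[0.57751217 0.07205771 0.23185033]
```

Blue stands on the dish at (0.578, 0.072). Next is the small yellow at (0.505, -0.202).

Request:
send_rows(moves="0 0 0 -0.25 -0.05 0 0.05;0 0 0 -0.5 -0.1 0 0.05;0 0 0 -0.75 -0.2 0 0.05;0 0 0 -1 -0.25 0 0.05;0 0 0 -1 -0.25 0 0.05")

```text
time: 10.72
eef_pos: [0.5265, -0.1304, 0.2304]
tcp_rot: [0.709, 0.705, -0.001, -0.001]
contact_force: [0.3, 0.2, -0.6]
opening: 0.522
finger_force: 0.0
```

Request:
send_rows(moves="0 0 0 -0.2 -0.05 0 0.05;0 0 0 -0.37 -0.11 0.1 0.05;0 0 0 -0.37 -0.11 0.35 0.05;0 0 0 -0.37 -0.11 0.55 0.05;0 0 0 -0.37 -0.11 0.55 0.05;0 0 0 -0.37 -0.11 0.55 0.05")

```text
time: 11.48
eef_pos: [0.5068, -0.2017, 0.1232]
tcp_rot: [0.707, 0.707, 0.0, 0.001]
contact_force: [0.8, 0.9, 0.0]
opening: 0.524
finger_force: 0.0
```

```bash
python3 - <<'E'
from h import *
c=cam('wrist','w5.png')
for b in blobs(c,(18,120,60),(35,255,255),60): print(b,onz(c,b[1],.017).round(4),onz(c,b[1],.025).round(4))
print(ctrl.get_state()['eef_pos'])
E
```

```text
([308, 187, 27, 32, 665], [320.9, 202.4]) [ 0.5046 -0.2027  0.017 ] [ 0.5046 -0.2006  0.025 ]
([327, 248, 37, 51, 1552], [344.3, 273.8]) [ 0.528  -0.2767  0.017 ] [ 0.5273 -0.2722  0.025 ]
[ 0.50735208 -0.20210891  0.12416998]
```

View pics/w5.png

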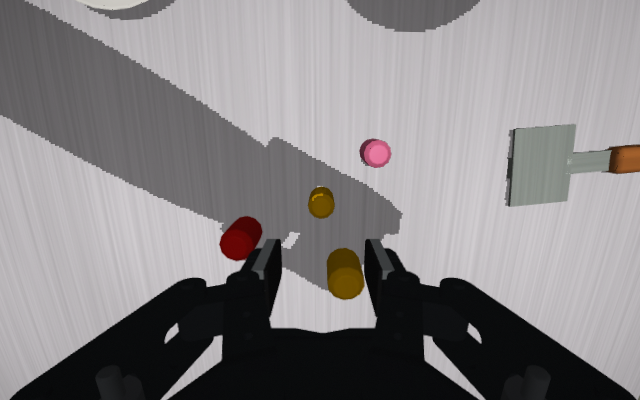

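The small yellow is at (321,202), centred between the jaws, with the larger yellow (344,274) and red (240,238) clear of the pads. I'll descend and grip.

Request:
send_rows(moves="0 0 0 0 -0.005 0.25 0.05;0 0 0 0 -0.005 0.45 0.05;0 0 0 0 -0.005 0.52 0.05;0 0 0 0 -0.005 0.52 0.05;0 0 0 0 -0.005 0.52 0.05;0 0 0 0 -0.005 0.52 -0.2;0 0 0 0 -0.005 0.52 -0.5;0 0 0 0 -0.005 0.52 -0.5;0 0 0 0 -0.005 0.52 -0.5;0 0 0 0 -0.005 0.52 -0.5", newtons=30)

```text
time: 12.78
eef_pos: [0.5058, -0.2026, 0.0196]
tcp_rot: [0.707, 0.707, 0.0, 0.001]
contact_force: [-1.8, 0.8, 4.9]
opening: 0.251
finger_force: 21.5
```

Request:
send_rows(moves="0 0 0 0 0 0 -0.7;0 0 0 0 0 0 -0.7;0 0 0 0 0 -0.25 -0.7;0 0 0 0 0 -0.5 -0.7;0 0 0 0 0 -0.75 -0.7;0 0 0 0 0 -1 -0.7;0 0 0 0.25 0.1 -1 -0.7;0 0 0 0.5 0.2 -1 -0.7;0 0 0 0.75 0.3 -1 -0.7;0 0 0 1 0.365 -1 -0.7;0 0 0 1 0.365 -1 -0.7;0 0 0 1 0.365 -1 -0.7")

```text
time: 14.28
eef_pos: [0.5775, -0.0021, 0.2176]
tcp_rot: [0.707, 0.707, -0.001, -0.0]
contact_force: [-0.3, 0.0, -0.7]
opening: 0.25
finger_force: 29.5
```

```bash
python3 - <<'E'
from h import *
c=cam('wrist','w6.png')
print(ctrl.get_state()['eef_pos'])
E
```

```text
[ 0.57756092 -0.00273385  0.21773043]
```

View pics/w6.png

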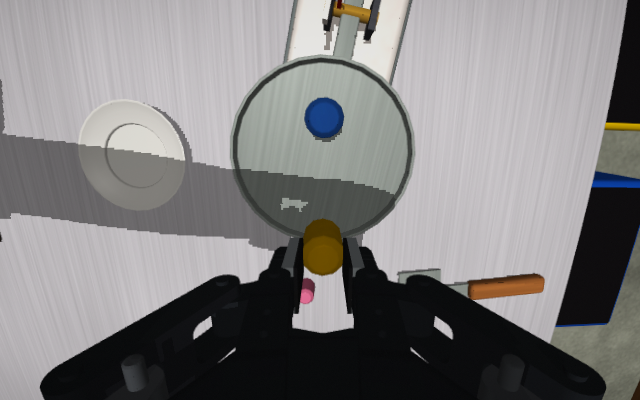

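Blue stands upright in the dish at (324,118) and yellow is in the grip. I'll lower it at y = 0.012 and ride the dish down to level.

Request:
send_rows(moves="0 0 0 0.07 0 0.1 -0.7;0 0 0 0.07 0 0.25 -0.7;0 0 0 0.07 0 0.37 -0.7;0 0 0 0.07 0 0.41 -0.7;0 0 0 0.07 0 0.43 -0.7;0 0 0 0.07 0 0.445 -0.7;0 0 0 0.07 0 0.46 -0.7;0 0 0 0.07 0 0.475 -0.7;0 0 0 0.07 0 0.49 -0.7;0 0 0 0.07 0 0.505 -0.7;0 0 0 0.07 0 0.515 -0.7;0 0 0 0.07 0 0.515 -0.7")

```text
time: 15.82
eef_pos: [0.5779, 0.0121, 0.115]
tcp_rot: [0.707, 0.707, -0.0, -0.0]
contact_force: [0.4, -0.3, 0.2]
opening: 0.251
finger_force: 29.7
```

Request:
send_rows(moves="0 0 0 0 0 0 -0.7;0 0 0 0 0 0 -0.7;0 0 0 0 0 0 -0.7;0 0 0 0 0 0 -0.7")

```text
time: 16.32
eef_pos: [0.5779, 0.012, 0.1152]
tcp_rot: [0.707, 0.707, -0.0, -0.0]
contact_force: [-0.6, -0.9, 0.5]
opening: 0.25
finger_force: 29.7
```

Request:
send_rows(moves="0 0 0 0 0 0 -0.4;0 0 0 0 0 0 -0.2;0 0 0 0 0 0 0;0 0 0 0 0 0 0;0 0 0 0 0 0 0;0 0 0 0 0 -0.1 0;0 0 0 0 0 -0.25 0;0 0 0 0 0 -0.5 0;0 0 0 0 0 -0.75 0;0 0 0 -0.3 0 -0.75 0;0 0 0 -0.6 0 -0.75 0")

```text
time: 17.7
eef_pos: [0.5787, -0.1088, 0.2687]
tcp_rot: [0.706, 0.708, 0.001, 0.002]
contact_force: [0.1, 0.0, -0.6]
opening: 0.499
finger_force: 0.0
```

Request:
send_rows(moves="0 0 0 -0.3 0 0 0;0 0 0 -0.3 0 0 0;0 0 0 -0.3 0 0 0;0 0 0 -0.3 0 0 0;0 0 0 -0.3 0 0 0;0 0 0 -0.3 0 0 0;0 0 0 -0.3 0 0 0;0 0 0 -0.3 0 0 0;0 0 0 -0.3 0 0 0;0 0 0 -0.3 0 0 0")

```text
time: 18.95
eef_pos: [0.578, -0.168, 0.2652]
tcp_rot: [0.707, 0.707, -0.0, -0.0]
contact_force: [-0.1, -0.4, -0.9]
opening: 0.499
finger_force: 0.0
```

```bash
python3 - <<'E'
from h import *
a=cam('side');b=cam('scene')
o=np.hstack([cv2.resize(a['image'][80:200,230:360],(390,360)),cv2.resize(b['image'][170:310,320:555],(400,360))])
cv2.imwrite('pics/f.png',o[:,:,::-1])
def tri(p,q):
    o1,d1=ray(b,p);o2,d2=ray(a,q);t=np.linalg.lstsq(np.stack([d1,-d2],1),o2-o1,rcond=None)[0]
    return ((o1+d1*t[0]+o2+d2*t[1])/2).round(4)
for k,lo,hi in (('blue',(100,120,30),(130,255,255)),('yel',(18,110,50),(35,255,255))):
    pick=lambda c,x0,y0,x1,y1:[z for z in blobs(c,lo,hi,40) if x0<z[1][0]<x1 and y0<z[1][1]<y1]
    s=pick(a,255,100,355,190);t=pick(b,330,170,430,250);print(k,s,t)
    if s and t: print(tri(t[0][1],s[0][1]))
E
```

```text
blue [([292, 128, 16, 24, 308], [299.3, 139.8])] [([383, 206, 15, 21, 252], [389.8, 216.1])]
[0.5777 0.0722 0.1162]
yel [([308, 146, 13, 21, 234], [313.8, 155.9])] [([357, 204, 11, 17, 168], [361.9, 211.9])]
[0.5768 0.0125 0.1133]
```

View pics/f.png

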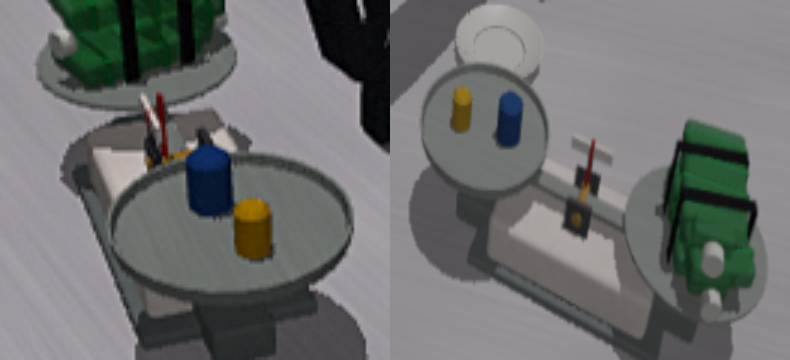

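Both weights stand upright. The floor works out at about 0.096 m against 0.095 m when level, so tilt is around -0.01 rad. I'll check that it's at rest, then hand in.

Request:
send_rows(moves="0 0 0 0 0 0 0;0 0 0 0 0 0 0;0 0 0 0 0 0 0;0 0 0 0 0 0 0;0 0 0 0 0 0 0")

```text
time: 19.68
eef_pos: [0.578, -0.168, 0.2652]
tcp_rot: [0.707, 0.707, -0.0, -0.0]
contact_force: [0.8, -0.2, -0.2]
opening: 0.504
finger_force: 0.0
```

```bash
python3 - <<'E'
from h import *
p=[]
for i in range(2):
    p.append([z[1] for z in blobs(cam('side'),(100,120,30),(130,255,255),40) if 255<z[1][0]<355 and 100<z[1][1]<190][0])
print(p)
if all(abs(q[1]-139.8)<.6 for q in p): print(ctrl.sign_off())
E
```

```text
[[299.4, 139.8], [299.3, 139.8]]
the job is handed in; nothing more can be done
None
```

The job is handed in: the blue 200 g and yellow 100 g weights stand upright in the dish, and the beam measured level (about -0.01 rad) and at rest, with the arm clear.

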